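# Push the model hull home in its gluing jig and flip the toggle clamp onto it

### The job

Push the grey model hull along its gluing jig until its nose is fully home against the end stop, then flip that jig's toggle clamp over centre by pushing its lever, so that it snaps down and its rubber pad holds the hull there. Do it all by pushing: do not lift or tip the hull. Leave the empty jig's clamp open and the other things on the table where they are.

Things in the scene. Friction and masses are not known exactly. Their poses are not given: they have to be found in the camera images.
- jig: Gluing jig with the hull, fixed: plywood base 12 mm thick, spans x -120..120, y -100..50 mm of its frame. Origin: on the table under the middle of the hull's track; x along the track to the end stop, y left, z up. Aluminium rails 8 mm high, inner faces y +-29.5 mm, guide the hull. Its toggle clamp stands at the -y side, on a bracket x 35..85, y -95..-49 mm, 71 mm high.
- jig_stop (a point): Foot of the end stop's face, on the base: x 100, y 0, z 12 mm of the jig. The stop is an aluminium block 70 mm wide, 26 mm high, 12 mm thick.
- clamp_pivot (a point): Pivot of the hull jig's toggle lever: x 60, y -68, z 58 mm of the jig; the axis runs along the jig's x. The lever is a rigid bell crank: handle and pad arm (68 mm) turn together.
- clamp (a joint): Angle of that lever. 0 = open: handle leans 39 degrees from upright to jig -y (away from the hull), pad arm nearly upright. Grows as the handle swings to +y. A spring drives it from the centre, 0.68 (handle upright), to either end: 0.35 N m at the ends, 4 to 5 N at the grip. Below 0.68 it springs back; past it, it snaps down. At 1.35 the pad is on the hull's deck; limit 1.42.
- clamp_tip (a point): Centre of the round end of that handle's black grip (18 mm diameter, 58 mm long, on a 9 mm steel bar), 100 mm from the pivot. Open: x 60, y -130, z 136 mm of the jig; the grip reaches 9 mm beyond this point all round. Handle upright: z 158 mm.
- clamp_pad: Black rubber pad at the end of that clamp's arm, 18 mm diameter, 8 mm thick. Origin: centre of its working face. It presses the deck with about 5 N when the clamp is down.
- hull: Grey plastic kit hull of a tracked vehicle, 120 long x 62 wide (54 below, between the rails) x 34 mm high, 100 to 200 g, loose on the track. Origin: centre of its underside; x towards its nose, along the jig's x within 2 degrees. Both ends flat and upright, 60 mm from the origin. Home, its origin is at x 40 mm of the jig; it starts 30 to 60 mm short of that.
- spare_jig: The second jig, identical, empty; frame as for jig. The two jigs may change places.
- spare_clamp (a joint): Angle of the empty jig's toggle lever, as clamp; it stays open at 0.
- paint_jar: Bystander: small lidded paint jar, 32 mm diameter, 45 mm high, standing between the two jigs. Origin: centre of its underside.
- glue_bottle: Bystander: white glue bottle with black cap, 28 mm diameter, 85 mm high, standing between the two jigs, nearer the robot. Origin: centre of its underside.
- sanding_block: Bystander: cork sanding block 70 x 35 x 22 mm. Origin: centre of its underside.
- sprocket: Bystander: grey kit sprocket, 36 mm diameter, 14 mm high. Origin: centre of its underside.
- sprue: Bystander: grey kit parts frame lying flat, 200 x 145 x 5 mm. Origin: centre of its underside.
- parts_tray: Bystander: beige open parts tray 200 x 140 x 35 mm. Origin: centre of its underside.
Things that resemble listed ones, but are neither listed nor needed, are in the scene too. Of the things that look like the hull, the largest one is meant.

How it is judged:
On the way, in this order (a step that is already met when the one before it is completed fails the run):
1. the hull is pushed home against the end stop, clamp still open (x of hull in the frame of jig between 0.0365 and 0.043 m and value of joint clamp below 0.3 rad), for 0.2 s.
2. the toggle lever has snapped over and its pad bears on the hull (x of hull in the frame of jig between 0.0365 and 0.043 m and value of joint clamp above 1.25 rad and contact force between clamp_pad and hull above 1.5 N), for 0.2 s.
At the end, for the whole second after the job is handed in: The hull lies flat and at rest on its jig with its nose within 3.5 mm of the end stop; that jig's toggle lever is past 1.25 rad with its pad pressing the hull with more than 1.5 N; the empty jig's lever is still open (under 0.15 rad) (all of step 2 and linear speed of hull below 0.01 m/s and value of joint spare_clamp below 0.15 rad and z of hull in the frame of jig below 0.016 m and angle between the x axis of hull and the x axis of jig, either way round below 0.08 rad and angle between hull's own z axis and vertical below 0.05 rad); the robot touches nothing.
It fails at once if the hull is lifted off its jig (more than 8 mm) or tipped (z of hull in the frame of jig above 0.02 m or angle between hull's own z axis and vertical above 0.2 rad).
It fails at once if the empty jig's clamp is flipped (value of joint spare_clamp above 0.5 rad).
It fails at once if a bystander is moved by more than 30 mm (distance of any of paint_jar, glue_bottle, sanding_block, sprocket, sprue, parts_tray from where it was at the start of the episode above 0.03 m).
It also fails if it takes over 40 s, if anything falls off the work surface, if the arm or the gripper's body presses on something with over 40 N, if the wrist force passes 120 N, or if a joint passes its speed limit or range.

### The arm

A 7-joint arm with a two-finger parallel gripper is mounted at the origin on the work surface. World frame = base frame: x ahead of the robot, y to its left, z up, the work surface at z = 0. Lengths are in m, angles in rad, forces in N, time in s.
With the tool pointing down it reaches from about 0.425 to 0.925 m from the base axis. Payload 6.8 kg.
Tool frame: the origin (TCP) lies at the very end of the fingers, on their centre line; the grasp point (between the pads) lies r.grip_depth behind it (r.grip_depth is the distance from the TCP to the grasp point, in m); z points along the fingers, x is the direction in which the jaws open and shut, and the axes are right-handed (so a half turn about z gives the same grasp; the last joint's range is limited). The gripper opens to 85 mm and grips with 20 to 120 N. Pads are 22 mm wide; open, the fingers measure 114 mm over their backs; the gripper's body (76 mm by 85 mm) begins 54 mm behind the grasp point. The pads swing forward as they close: fully open they stand 13 mm farther back than shut.
Start: joints at [1.181, 0.477, 0.022, 1.555, -0.011, 1.109, -0.083], TCP at [0.188, -0.648, 0.231] pointing down, gripper open.
Joint ranges: [-2.96, 2.96], [-0.34, 2.1], [-1.41, 1.46], [0.24, 2.44], [-1.37, 4.51], [0.17, 1.92], [-2.96, 2.96]. Speed limits (rad/s): [2.39, 2.39, 3.14, 3.14, 3.14, 3.14, 3.14].

### API

Orientations are given as a rotation vector (axis times angle).
In Python, from bench import readout, grab_frame, workorder, r gives the robot as it stands.
- The arm moves only by the shell command python3 -m handwheel 'ROWS' [FORCE]. ROWS is text: rows parted by semicolons, each of 7 numbers parted by spaces: the shift along the tool's x, y, z in mm, then the turn, a rotation vector about the tool's x, y, z in degrees, then the finger opening in mm, from 0 to 85.4. A call has 1 to 12 rows; each row is the pose to reach, as a shift and turn from the pose commanded when the call began, along the tool's axes at that moment; what a row does not reach only later rows make up. A row lasts 1/8 s, in which the tool goes at most 62.5 mm and 10.7 degrees, less where a joint would pass 70% of its speed; a pose out of reach is approached as far as the arm can. A call with a gripper value outside its range is refused whole. The fingers move at their own pace and stop on an object; FORCE is the grip in N (left out, the last holds). Time passes only in rows, so rows that repeat a pose let the fingers close. It gives the time, the measured TCP pose, the force and the opening at its end, in the units of the state.
- readout.get_obs(): the state, without advancing time (a new reading comes with each control period).
- grab_frame(name): name is "scene" or "top" or "wrist"; returns a dict with "pixels" (400x640x3 uint8, red, green, blue), "fx", "fy", "cx", "cy" (pixels), "rvec" (rotation vector, rad) and "tvec" (3), from world to camera coordinates, as OpenCV has them. Camera axes: x right, y down, z forward; pixel columns grow to the right and rows downward; lengths in m; the calibration is good to about 2 mm. The wrist camera is an equidistant fisheye: a pixel r from the principal point sees the ray r / f radians off the axis. A picture is of the moment at which its call begins. There is no depth.
- workorder.hand_in(): hands the job in, once; it reports no verdict.
The state is a dict: "clock": time; "joints": joint angles; "qvel": joint speeds; "tau": joint torques, N m; "tcp_pos": TCP position; "orientation": TCP orientation; "contact_force": force on the tool from outside, world axes, zero at the start; "moment": the same for the moment, N m; "grip_width": finger opening in m.
Only numpy, scipy, OpenCV 4.12 (cv2) and the standard library are available. Lean on these libraries where they do the work, as an engineer would, in place of code of your own. Each camera call takes 0.05 s, during which the arm holds its last target.

## Working session

There is one attempt and no reset: what is moved stays moved. The work goes in short steps, Python scripts to look and compute and a shell command to move; the robot and the scene stay as the last step left them, time stands still between calls to the robot, and variables do not carry over. Pictures are saved under pics/ and viewed, and the job is handed in when it is done.

```bash
ls; mkdir -p pics; cat > h.py <<'E'
import numpy as np,cv2
from bench import readout,grab_frame,workorder,r
def snap(n,f):
    d=grab_frame(n); cv2.imwrite('pics/'+f,d['pixels'][:,:,::-1]); 
    np.savez('pics/'+f+'.npz',**d); return d
def load(f): return dict(np.load('pics/'+f+'.npz'))
def ray(d,u,v,z):
    R=cv2.Rodrigues(np.array(d['rvec'],float))[0]; t=np.array(d['tvec'],float).ravel()
    c=-R.T@t; w=R.T@np.array([(u-d['cx'])/d['fx'],(v-d['cy'])/d['fy'],1])
    return c+w*(z-c[2])/w[2]
def proj(d,P):
    R=cv2.Rodrigues(np.array(d['rvec'],float))[0]; p=R@np.array(P,float)+np.array(d['tvec'],float).ravel()
    return np.array([d['fx']*p[0]/p[2]+d['cx'],d['fy']*p[1]/p[2]+d['cy']])
E
python3 - <<'E'
from h import *
for n in('scene','top','wrist'):
    d=snap(n,n+'0.png'); print(n,d['rvec'],d['tvec'],d['fx'],d['cx'],d['cy'])
print(readout.get_obs(), r.grip_depth)
E
```

```text
pics
scene [ 2.12553447  0.60678211 -0.30813365] [-0.4316907  -0.06852693  1.62285318] 475.3030559419293 314.91701300300355 197.8265138611896
top [ 2.14629918 -2.10373701  0.15133867] [0.00390077 0.52983076 1.05645756] 367.00120241113507 322.03077270507055 194.92269718763353
wrist [-2.332909    1.7535186   0.23861701] [-0.67442678 -0.03416937  0.37885049] 309.70691628693146 315.8640995396195 201.49067749991738
{'clock': 0.15, 'joints': array([ 1.18090617,  0.477638  ,  0.02236612,  1.55620151, -0.01150285,
        1.10928983, -0.08311783]), 'qvel': array([-4.09076553e-04, -1.21116635e-03, -9.86877867e-05, -5.51221390e-03,
        1.25415284e-03, -1.34208697e-04,  1.27489669e-04]), 'tau': array([ 2.15813598e-03, -5.96923077e+01,  1.60992578e+00, -2.81489021e+01,
        1.26584296e-02,  6.52218587e-03, -2.33524662e-05]), 'tcp_pos': array([ 0.18756131, -0.64795368,  0.23054045]), 'orientation': array([-2.51075931e+00,  1.88703934e+00,  1.86238652e-03]), 'contact_force': array([-0.11023992, -0.29555469,  0.38489201]), 'moment': array([ 0.00892   , -0.0222585 ,  0.01496024]), 'grip_width': 0.08552182220197321} 0.0187
```

View pics/top0.png

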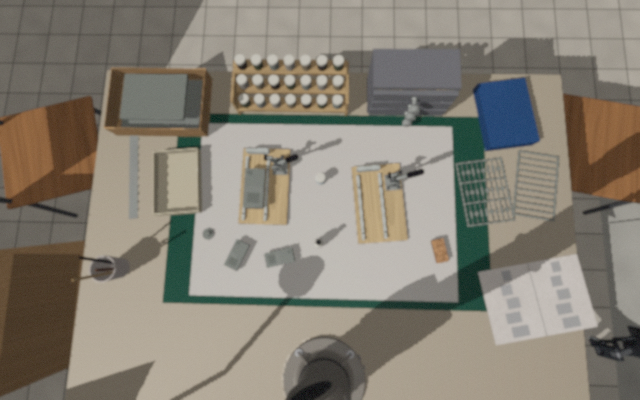

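View pics/scene0.png

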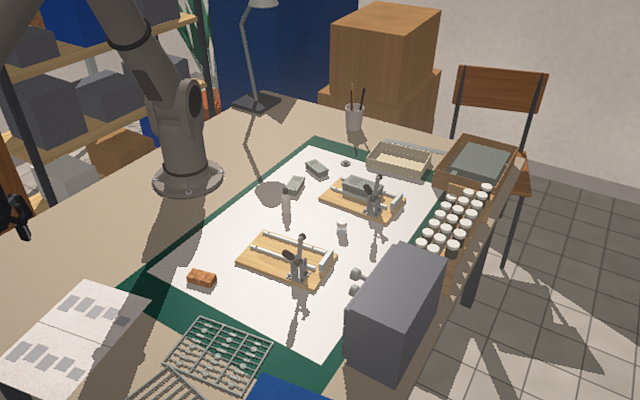

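The top view shows the hull candidates at pixels (256,187) on the left jig, and at (238,252) and (282,256) loose on the mat. The one on the jig looks largest and sits between the rails. I'll enlarge to confirm.

```bash
python3 - <<'E'
import cv2
a=cv2.imread('pics/top0.png')[140:275,200:330]
b=cv2.imread('pics/scene0.png')[150:235,280:420]
cv2.imwrite('pics/c1.png',cv2.resize(a,(577,600),interpolation=cv2.INTER_CUBIC))
cv2.imwrite('pics/c2.png',cv2.resize(b,(800,486),interpolation=cv2.INTER_CUBIC))
E
```

```text
(no output)
```

View pics/c1.png

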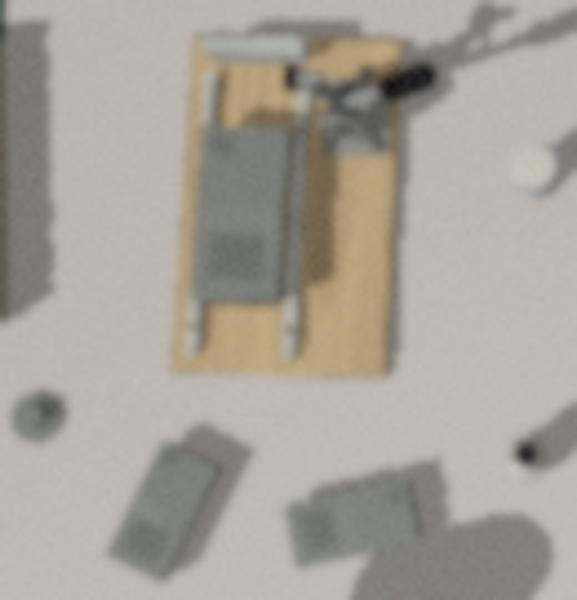

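View pics/c2.png

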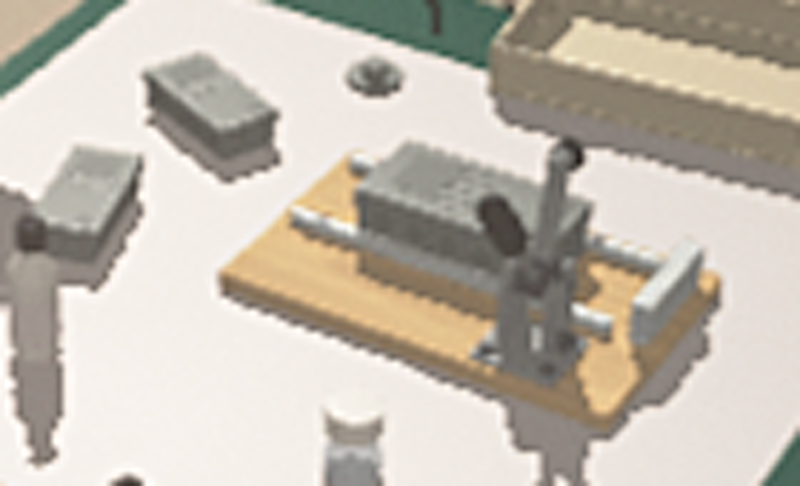

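View pics/wrist0.png

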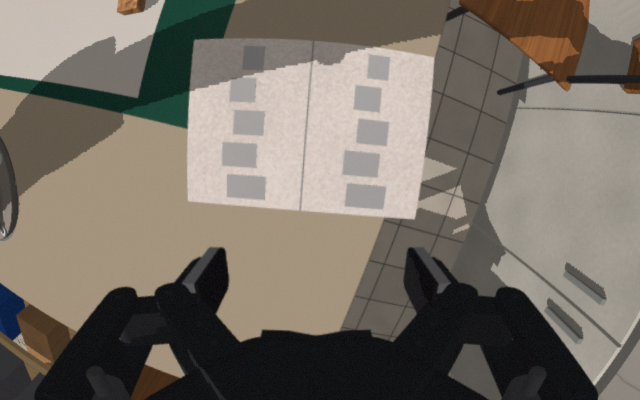

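The hull on the left jig (crop corners about (200,125)–(290,300)) is clearly the largest: it is about 170 px long against 125 px for the two loose ones. Its end stop is at the top (far) end, and its clamp is on the right. Now I'll measure the jig pose.

```bash
cat > meas.py <<'E'
from h import *
d=load('top0.png'); im=d['pixels']; hsv=cv2.cvtColor(im,cv2.COLOR_RGB2HSV)
m=cv2.inRange(hsv,(10,60,60),(28,255,255)); m[:,:215]=0;m[:,430:]=0;m[:140]=0;m[250:]=0
for x0,x1 in((215,330),(330,430)):
    k=m.copy();k[:,:x0]=0;k[:,x1:]=0
    k=cv2.morphologyEx(k,cv2.MORPH_OPEN,np.ones((2,2)))
    n,l,s,c=cv2.connectedComponentsWithStats(k); 
    ys,xs=np.nonzero(k)
    P=np.array([ray(d,u,v,.012)[:2] for u,v in zip(xs,ys)],np.float32)
    rc=cv2.minAreaRect(P); bp=cv2.boxPoints(rc); print(rc,bp.tolist(),[proj(d,[*q,.012]).round(1).tolist() for q in bp])
E
python3 meas.py
```

```text
((0.5591347217559814, 0.19139572978019714), (0.1475043147802353, 0.23615209758281708), 89.6000747680664) [[0.44054678082466125, 0.11846953630447388], [0.6766930818557739, 0.11682119965553284], [0.677722692489624, 0.2643219232559204], [0.44157636165618896, 0.26597025990486145]] [[287.6, 224.8], [290.9, 150.0], [244.4, 149.0], [239.5, 223.5]]
((0.5125114917755127, -0.16258414089679718), (0.2364090085029602, 0.1481602042913437), 5.435242176055908) [[0.3878215551376343, -0.10003352165222168], [0.40185534954071045, -0.2475275695323944], [0.6372014284133911, -0.22513476014137268], [0.6231676340103149, -0.07764071226119995]] [[359.2, 243.8], [408.4, 240.1], [399.9, 163.9], [352.4, 167.6]]
```

```bash
cat > plan.py <<'E'
from h import *
from scipy.spatial.transform import Rotation as Ro
# give target world pos, tool x dir angle (deg) -> shift in tool mm, turn deg
def rows(pos,o=None,yaw=None):
    o=o or readout.get_obs()
    R=Ro.from_rotvec(o['orientation']); s=R.inv().apply(np.array(pos)-o['tcp_pos'])*1000
    out=[s.round(1)]
    if yaw is not None:
        T=Ro.from_matrix(np.array([[np.cos(yaw),np.sin(yaw),0],[np.sin(yaw),-np.cos(yaw),0],[0,0,-1]]).T.T)
        out.append((R.inv()*T).as_rotvec(degrees=True).round(2))
    return out
E
python3 - <<'E'
from plan import *
d=load('top0.png')
for n,u,v,z in(('tailL',244,207.5,.046),('tailR',264,207.5,.046),('noseL',246,168,.046),('noseR',266,168,.046),('stopbaseL',246.5,152,.038),('stopR',268,153,.038),('jar',321,178,.045),('tip',297,157.5,.136),('bottle',318,242,.085)):
    print(n,ray(d,u,v,z).round(3))
o=readout.get_obs(); R=Ro.from_rotvec(o['orientation']); print(R.as_matrix().round(3))
for p in ([.45,-.30,.25],[.43,.2164,.24]): print(rows(p,o,-np.pi/2))
E
```

```text
tailL [0.487 0.247 0.046]
tailR [0.488 0.187 0.046]
noseL [0.608 0.248 0.046]
noseR [0.609 0.187 0.046]
stopbaseL [0.661 0.251 0.038]
stopR [0.659 0.184 0.038]
jar [0.581 0.019 0.045]
tip [0.619 0.085 0.136]
bottle [0.388 0.022 0.085]
[[ 0.278 -0.961 -0.   ]
 [-0.961 -0.278  0.001]
 [-0.001  0.    -1.   ]]
[array([-261.3, -348.8,  -19.1]), array([ 0.02,  0.08, 16.14])]
[array([-762.9, -473.2,   -8.4]), array([ 0.02,  0.08, 16.14])]
```

```bash
python3 -m handwheel '-30 -40 -5 0 0 2 40; -70 -93 -10 0 0 4 0; -110 -147 -15 0 0 6 0; -145 -193 -19 0 0 8 0; -180 -240 -19 0 0 10 0; -215 -287 -19 0 0 12 0; -245 -327 -19 0 0 14 0; -261 -349 -19 0 0 16.1 0; -261 -349 -19 0 0 16.1 0'; python3 - <<'E'
from plan import *
print(rows([.43,.2164,.24],None,-np.pi/2))
E
```

```text
clock: 1.27
tcp_pos: [0.4518, -0.2982, 0.2502]
orientation: [-2.227, 2.215, 0.001]
contact_force: [-1.1, -0.7, -0.8]
grip_width: -0.0001
[array([-514.7,   18.8,   10.6]), array([-0.01,  0.05,  0.33])]
```

```bash
python3 -m handwheel '-50 2 0 0 0 0 0; -105 4 0 0 0 0 0; -160 6 0 0 0 0 0; -215 8 5 0 0 0 0; -270 10 5 0 0 0 0; -325 12 5 0 0 0 0; -380 14 8 0 0 0 0; -430 16 8 0 0 0 0; -475 18 10 0 0 0.3 0; -505 19 10 0 0 0.3 0; -515 19 10 0 0 0.3 0; -515 19 10 0 0 0.3 0'; python3 - <<'E'
from plan import *
snap('wrist','wrist1.png')
print(rows([.448,.2164,.028],None,-np.pi/2))
E
```

```text
clock: 2.78
tcp_pos: [0.4314, 0.2132, 0.2401]
orientation: [2.215, -2.227, 0.0]
contact_force: [0.7, -0.1, 0.5]
grip_width: -0.0002
[array([ -4.2, -16.6, 212. ]), array([ 0.02, -0.06, -0.36])]
```

View pics/wrist1.png

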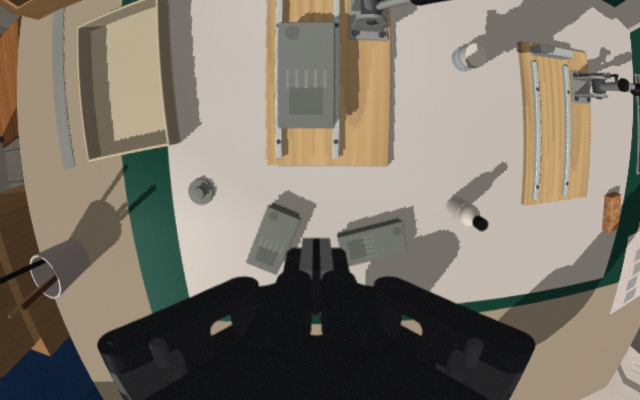

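The wrist view shows the hull tail's edge from (278,124) to (334,128) and the rails at about (279,155) and (336,155). The fingers are pointing down behind it at (316,260). A quick cross-check with the fisheye model before I descend.

```bash
cat >> h.py <<'E'
def fray(d,u,v,z):
    K=np.array([[d['fx'],0,d['cx']],[0,d['fy'],d['cy']],[0,0,1]],float)
    q=cv2.fisheye.undistortPoints(np.array([[[u,v]]],float),K,np.zeros(4))[0,0]
    R=cv2.Rodrigues(np.array(d['rvec'],float))[0]; t=np.array(d['tvec'],float).ravel()
    c=-R.T@t; w=R.T@np.array([q[0],q[1],1]); return c+w*(z-c[2])/w[2]
E
python3 - <<'E'
from h import *
d=load('wrist1.png')
for n,u,v,z in(('tailL',278,124,.046),('tailR',334,128,.046),('railLinner',283.5,155,.02),('railRinner',332,155,.02),('baseL',267,164,.012),('baseR',389,165,.012),('jar',475,53,.045)): print(n,fray(d,u,v,z).round(4))
a=cv2.resize(d['pixels'][100:180,250:410,::-1],(800,400),interpolation=2);cv2.imwrite('pics/c3.png',a)
E
```

```text
tailL [0.4932 0.2534 0.046 ]
tailR [0.4882 0.1929 0.046 ]
railLinner [0.456  0.2508 0.02  ]
railRinner [0.4555 0.1936 0.02  ]
baseL [0.4444 0.2722 0.012 ]
baseR [0.4428 0.1226 0.012 ]
jar [0.586  0.0246 0.045 ]
```

View pics/c3.png

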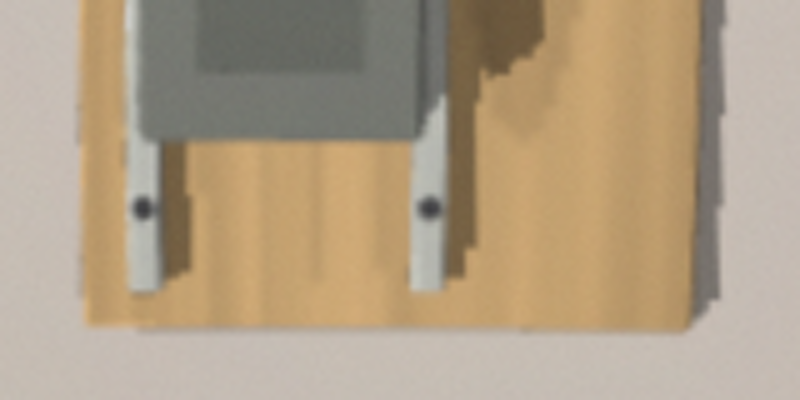

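```bash
python3 -m handwheel '-6 -17 40 0 0 -0.3 0; -6 -17 95 0 0 -0.3 0; -6 -17 145 0 0 -0.3 0; -6 -17 185 0 0 -0.3 0; -6 -17 205 0 0 -0.3 0; -6 -17 212 0 0 -0.3 0; -6 -17 212 0 0 -0.3 0'; python3 - <<'E'
from plan import *
snap('wrist','wrist2.png')
o=readout.get_obs();print(o['tcp_pos'],o['orientation'],o['contact_force'])
E
```

```text
clock: 3.7
tcp_pos: [0.4485, 0.2193, 0.0285]
orientation: [2.221, -2.222, 0.001]
contact_force: [0.0, 0.8, 0.4]
grip_width: -0.0004
[0.44876164 0.21977405 0.02902298] [-2.22061883e+00  2.22107547e+00 -1.24060080e-03] [-0.16377514 -0.22273824  0.52259967]
```

View pics/wrist2.png

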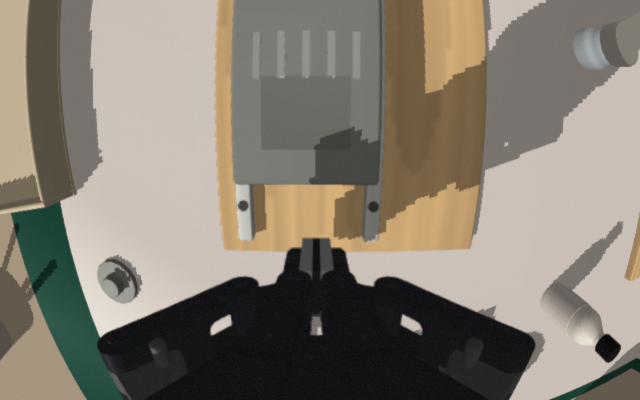

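The fingers at (316,245) are behind the tail edge (233–380,183), centred between the rails at (245,205) and (373,207). Next I push.

```bash
python3 -m handwheel '0 -8 0 0 0 0 0; 0 -16 0 0 0 0 0; 0 -24 0 0 0 0 0; 0 -30 0 0 0 0 0; 0 -36 0 0 0 0 0; 0 -42 0 0 0 0 0; 0 -48 0 0 0 0 0; 0 -54 0 0 0 0 0; 0 -60 0 0 0 0 0; 0 -65 0 0 0 0 0; 0 -70 0 0 0 0 0; 0 -72 0 0 0 0 0'; python3 - <<'E'
from plan import *
snap('wrist','wrist3.png');snap('top','top3.png')
o=readout.get_obs();print(o['tcp_pos'],o['contact_force'])
E
```

```text
clock: 5.25
tcp_pos: [0.5203, 0.2203, 0.0283]
orientation: [-2.222, 2.221, -0.0]
contact_force: [-2.8, -0.0, 0.9]
grip_width: -0.0001
[0.52033841 0.22038336 0.0283544 ] [-0.55638455 -0.13668743 -0.37620918]
```

View pics/wrist3.png

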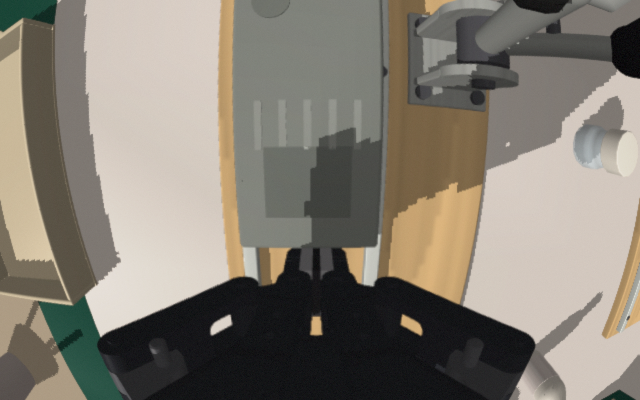

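The fingers are touching the tail edge at (240–378,245), and the hull has moved forward without tipping. I'll push slowly until the force rises.

```bash
python3 -m handwheel '0 -2 0 0 0 0 0; 0 -4 0 0 0 0 0; 0 -6 0 0 0 0 0; 0 -7 0 0 0 0 0; 0 -8 0 0 0 0 0'; python3 -m handwheel '0 -1 0 0 0 0 0; 0 -2 0 0 0 0 0'; python3 -m handwheel '0 -1 0 0 0 0 0; 0 -2 0 0 0 0 0';
```

```text
clock: 5.98
tcp_pos: [0.528, 0.2203, 0.0283]
orientation: [2.222, -2.22, -0.0]
contact_force: [-1.8, -0.5, 0.8]
grip_width: -0.0001
clock: 6.22
tcp_pos: [0.53, 0.2203, 0.0283]
orientation: [2.222, -2.221, -0.0]
contact_force: [-1.3, 0.4, 1.7]
grip_width: -0.0003
clock: 6.48
tcp_pos: [0.5306, 0.2203, 0.0281]
orientation: [2.221, -2.218, -0.002]
contact_force: [-7.9, 0.1, 5.4]
grip_width: -0.0003
```

```bash
python3 -m handwheel '0 -1 0 0 0 0 0; 0 -1 0 0 0 0 0;0 -1 0 0 0 0 0';python3 -m handwheel '0 0 0 0 0 0 0; 0 0 0 0 0 0 0';  python3 - <<'E'
from plan import *
snap('top','top4.png');snap('scene','scene4.png')
a=cv2.imread('pics/top4.png')[135:235,220:320];b=cv2.imread('pics/scene4.png')[150:235,300:420]
cv2.imwrite('pics/c4.png',np.hstack([cv2.resize(a,(400,400),interpolation=2),cv2.resize(b,(400,400),interpolation=2)]))
E
```

```text
clock: 6.85
tcp_pos: [0.5307, 0.2203, 0.028]
orientation: [2.221, -2.217, -0.003]
contact_force: [-7.9, -1.1, 6.3]
grip_width: 0.0003
clock: 7.1
tcp_pos: [0.5306, 0.2203, 0.028]
orientation: [2.221, -2.217, -0.003]
contact_force: [-7.7, -0.0, 5.7]
grip_width: 0.0
```

View pics/c4.png

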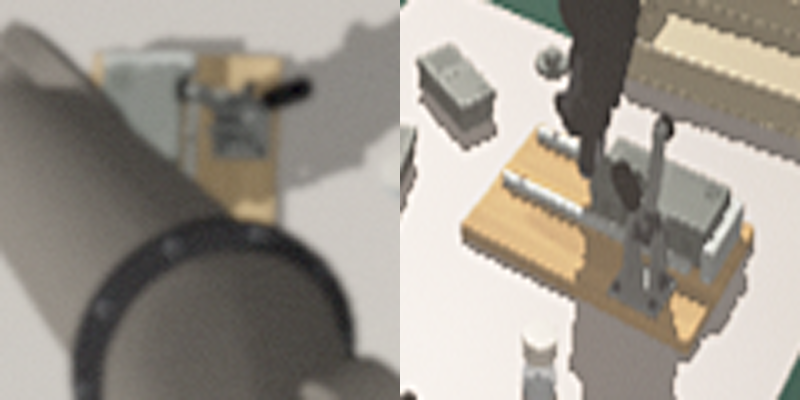

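Home: the nose is against the stop in both views (crop right, (735,240)), the wrist force has risen to 8 N with the TCP stalled at x 0.5306, and the lever is still open. Now I back off, rise, and go to the outer side of the lever.

```bash
python3 -m handwheel '0 15 0 0 0 0 0; 0 40 0 0 0 0 0; 0 40 -50 0 0 0 0; 0 40 -110 0 0 0 0; 0 40 -170 0 0 0 0; 0 40 -212 0 0 0 0;0 40 -212 0 0 0 0'; python3 - <<'E'
from plan import *
d=snap('top','top5.png');snap('wrist','wrist5.png')
print(readout.get_obs()['tcp_pos'])
print(rows([.6205,.035,.24],None,-np.pi/2))
E
```

```text
clock: 8.07
tcp_pos: [0.4949, 0.2214, 0.2441]
orientation: [-2.216, 2.216, -0.006]
contact_force: [0.6, -0.0, -0.1]
grip_width: -0.0001
[0.49290877 0.21995978 0.24015687]
[array([ 185. , -127.5,    0.4]), array([-0.07, -0.02,  0.02])]
```

View pics/wrist5.png

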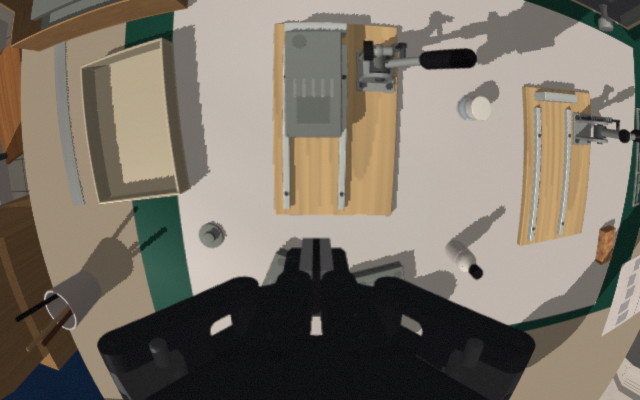

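The wrist view shows the hull's nose against the stop at (313,28) and the open lever's grip end at about (468,58).

```bash
python3 - <<'E'
from h import *
d=load('wrist5.png'); print(fray(d,468,58,.136),fray(d,313,26,.038),fray(d,284,136,.046),fray(d,340,136,.046))
E
python3 -m handwheel '25 -18 0 0 0 0 0; 75 -52 0 0 0 0 0; 125 -86 0 0 0 0 0; 165 -115 0 0 0 0 0; 185 -127 0 0 0 0 0; 185 -127 40 0 0 0 0; 185 -127 85 0 0 0 0; 185 -127 115 0 0 0 0; 185 -127 122 0 0 0 0; 185 -127 122 0 0 0 0'; python3 - <<'E'
from plan import *
snap('scene','scene6.png');snap('wrist','wrist6.png');snap('top','top6.png')
b=cv2.imread('pics/scene6.png')[100:250,280:460]
cv2.imwrite('pics/c6.png',cv2.resize(b,(720,600),interpolation=2))
E
```

```text
[0.62098953 0.08965591 0.136     ] [0.66882347 0.22364087 0.038     ] [0.54294255 0.25523134 0.046     ] [0.54283572 0.19415362 0.046     ]
clock: 9.43
tcp_pos: [0.6198, 0.0362, 0.1182]
orientation: [2.223, -2.219, -0.001]
contact_force: [0.2, -0.1, 0.5]
grip_width: 0.0
```

View pics/c6.png

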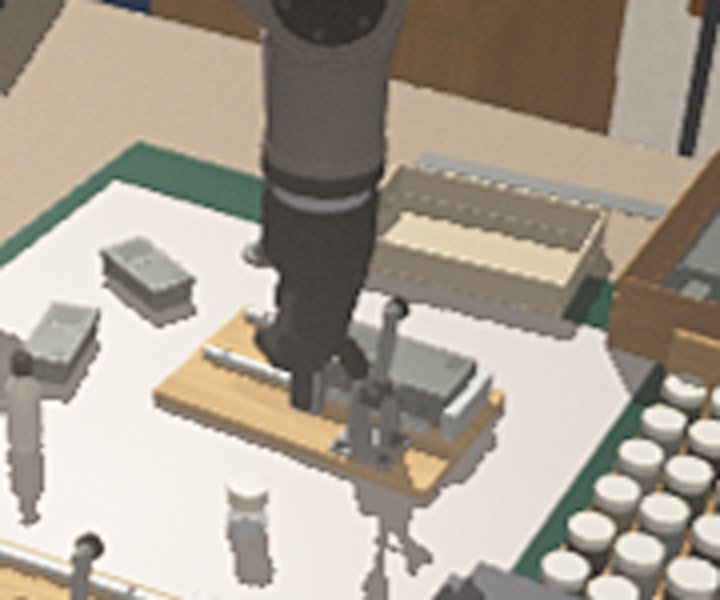

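View pics/wrist6.png

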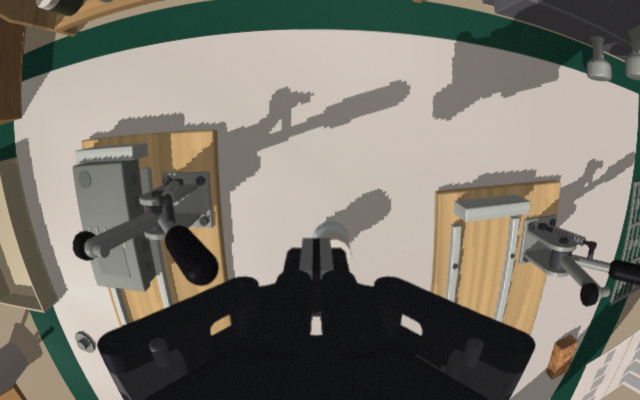

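The fingers at (300,260) are on the -y side of the grip (205,260) and level with it, with the lever still open. I push toward +y.

```bash
python3 -m handwheel '-10 0 0 0 0 0 0; -20 0 0 0 0 0 0; -26 0 0 0 0 0 0; -32 0 0 0 0 0 0; -38 0 0 0 0 0 0; -44 0 0 0 0 0 0; -50 0 0 0 0 0 0; -56 0 0 0 0 0 0'; python3 - <<'E'
from plan import *
snap('wrist','wrist7.png')
E
```

```text
clock: 10.58
tcp_pos: [0.6214, 0.0873, 0.1192]
orientation: [2.216, -2.223, 0.007]
contact_force: [0.8, -5.9, 6.5]
grip_width: -0.0005
```

View pics/wrist7.png

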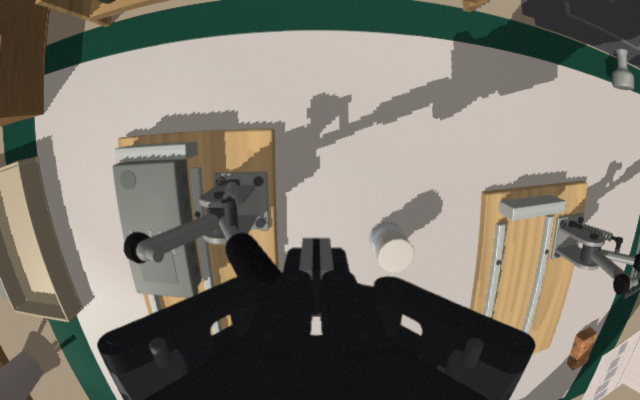

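The grip's tip at (245,255) is still left of the finger pads at (300,260). The contact is with a finger link higher up, and the force is partly upward. I'll back off, raise the tool, and follow the arc so the fingertips do the pushing.

```bash
python3 -m handwheel '15 0 0 0 0 0 0; 36 0 0 0 0 0 0; 36 0 -12 0 0 0 0; 36 0 -12 0 0 0 0; 28 0 -12 0 0 0 0; 20 0 -12 0 0 0 0; 14 0 -12 0 0 0 0; 8 0 -12 0 0 0 0; 4 0 -12 0 0 0 0'; python3 - <<'E'
from plan import *
snap('wrist','wrist8.png');snap('scene','scene8.png')
b=cv2.imread('pics/scene8.png')[150:225,320:410]
cv2.imwrite('pics/c8.png',cv2.resize(b,(720,600),interpolation=2))
E
```

```text
clock: 11.75
tcp_pos: [0.6205, 0.0762, 0.1327]
orientation: [2.206, -2.22, 0.016]
contact_force: [-10.6, -30.4, 32.6]
grip_width: 0.0004
```

View pics/wrist8.png

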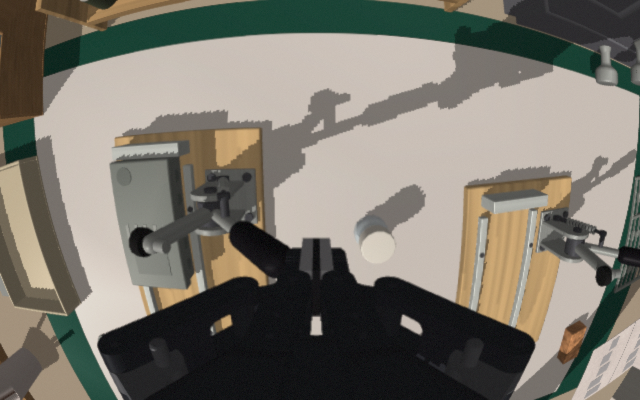

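View pics/c8.png

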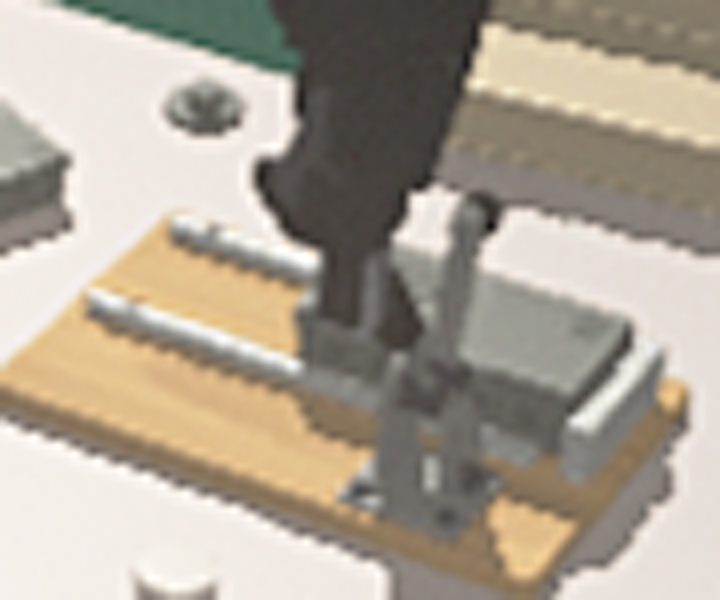

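Something is jamming: 30 N along y with 33 N upward, so the contact runs along the lever through a sloped link. I release at once, then turn the tool 90° so a flat finger side faces the lever.

```bash
python3 -m handwheel '12 0 0 0 0 0 0; 30 0 0 0 0 0 0; 45 0 0 0 0 0 0; 45 0 0 0 0 0 0'; python3 - <<'E'
from plan import *
o=readout.get_obs(); print(o['joints'].round(2),o['tcp_pos'],o['contact_force'])
d=snap('wrist','wrist9.png'); R=cv2.Rodrigues(d['rvec'])[0]; c=-R.T@d['tvec'].ravel(); print('cam',c, 'fwd',R[2])
snap('scene','scene9.png')
print(rows([.6205,.035,.13],None,0),rows([.6205,.035,.13],None,np.pi),Ro.from_rotvec(o['orientation']).as_matrix().round(3))
b=cv2.imread('pics/scene9.png')[150:225,320:410]
cv2.imwrite('pics/c9.png',cv2.resize(b,(720,600),interpolation=2))
E
```

```text
clock: 12.35
tcp_pos: [0.6201, 0.0411, 0.1299]
orientation: [2.22, -2.222, -0.0]
contact_force: [0.1, -0.2, -0.1]
grip_width: -0.0002
[ 0.13  0.53 -0.41  1.76  0.26  0.91 -1.95] [0.62009614 0.04112811 0.12989741] [ 0.12483544 -0.20039314 -0.05443969]
cam [0.68759179 0.04084748 0.27276476] fwd [-2.65594630e-01  1.44832739e-05 -9.64084795e-01]
[array([ 8.2, -0.4,  0.1]), array([-3.000e-02,  5.000e-02, -8.993e+01])] [array([ 8.2, -0.4,  0.1]), array([5.000e-02, 3.000e-02, 9.007e+01])] [[-0.001 -1.    -0.001]
 [-1.     0.001 -0.   ]
 [ 0.     0.001 -1.   ]]
```

View pics/c9.png

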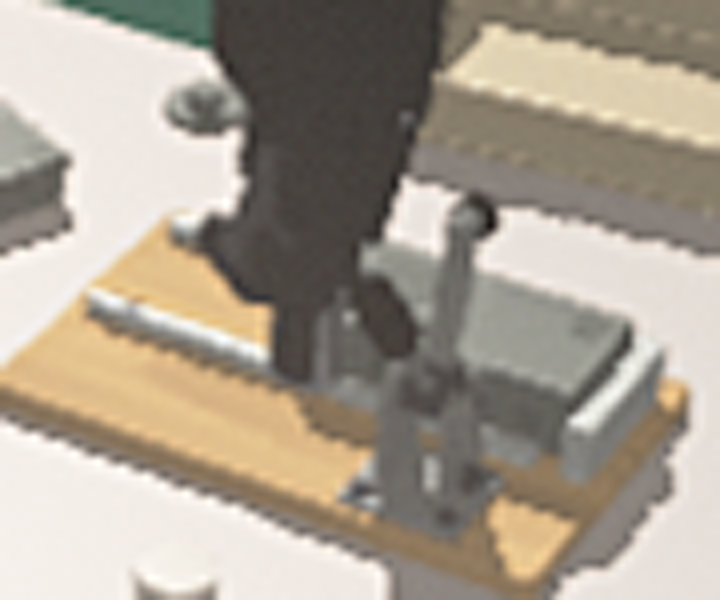

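View pics/wrist9.png

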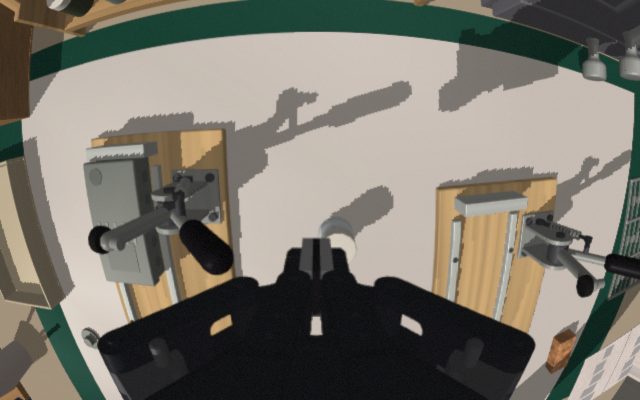

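```bash
python3 -m handwheel '5 0 -20 0 0 0 0; 10 0 -40 0 0 10 0; 10 0 -40 0 0 20 0; 10 0 -40 0 0 30 0; 10 0 -40 0 0 40 0; 10 0 -40 0 0 50 0; 10 0 -40 0 0 60 0; 10 0 -40 0 0 70 0; 10 0 -40 0 0 80 0; 10 0 -40 0 0 90 0; 10 0 -20 0 0 90 0; 10 0 2 0 0 90 0'; python3 -m handwheel '0 0 0 0 0 0 0';python3 - <<'E'
from plan import *
o=readout.get_obs(); print(o['joints'].round(2),Ro.from_rotvec(o['orientation']).as_matrix().round(3),rows([.6205,.05,.127],None,np.pi))
d=snap('wrist','wrist10.png');snap('scene','scene10.png')
b=cv2.imread('pics/scene10.png')[130:225,310:424]
cv2.imwrite('pics/c10.png',cv2.resize(b,(720,600),interpolation=2))
E
```

```text
clock: 13.95
tcp_pos: [0.6213, 0.0349, 0.1295]
orientation: [-0.006, 3.139, 0.001]
contact_force: [-0.1, 0.2, -0.4]
grip_width: -0.0001
clock: 14.08
tcp_pos: [0.6194, 0.034, 0.1278]
orientation: [0.005, -3.139, -0.001]
contact_force: [-0.0, -0.7, -0.2]
grip_width: -0.0001
[-0.6   0.57  0.61  1.81 -0.41  0.89 -2.93] [[-1.    -0.003 -0.002]
 [-0.003  1.     0.001]
 [ 0.002  0.001 -1.   ]] [array([-1.2, 15.9,  0.8]), array([ 0.05, -0.13,  0.19])]
```

View pics/c10.png

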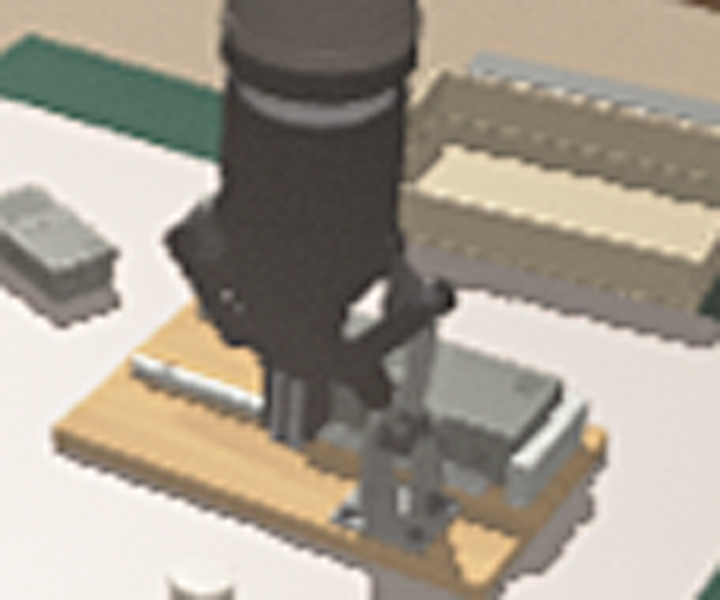

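View pics/wrist10.png

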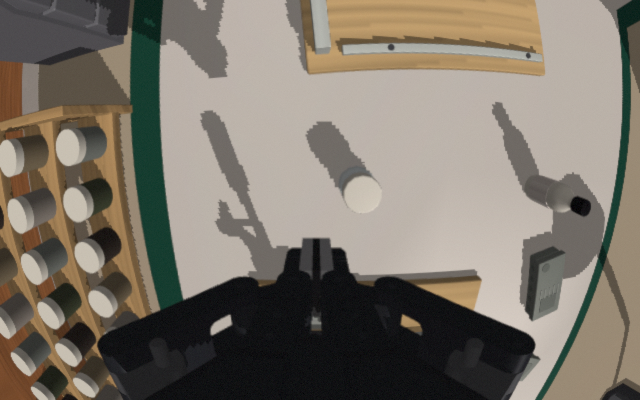

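The turn worked and the lever is still open, but joint 7 is at -2.93, right by its limit. I'll turn the other way, -180° while raised, so the opposite flat side faces the lever with joint 7 mid-range.

```bash
python3 -m handwheel '0 -3 -25 0 0 -4 0; 0 -6 -50 0 0 -14 0; 0 -6 -50 0 0 -24 0; 0 -6 -50 0 0 -34 0; 0 -6 -50 0 0 -44 0; 0 -6 -50 0 0 -54 0; 0 -6 -50 0 0 -64 0; 0 -6 -50 0 0 -74 0; 0 -6 -50 0 0 -82 0; 0 -6 -50 0 0 -90 0'; python3 - <<'E'
from plan import *
o=readout.get_obs(); print(o['joints'].round(2),rows([.6205,.05,.127],None,0))
E
```

```text
clock: 15.42
tcp_pos: [0.621, 0.0259, 0.1803]
orientation: [-2.225, 2.215, -0.002]
contact_force: [1.0, 0.2, -0.2]
grip_width: 0.0002
[-0.34  0.45  0.26  1.76 -0.14  0.95 -1.59] [array([-24.1,   0.5,  53.3]), array([ -0.15,  -0.09, -89.74])]
```

```bash
python3 -m handwheel '-1 0 0 0 0 -10 0; -2 0 0 0 0 -20 0; -2 0 0 0 0 -30 0; -2 0 0 0 0 -40 0; -2 0 0 0 0 -50 0; -2 0 0 0 0 -60 0; -2 0 0 0 0 -70 0; -2 0 0 0 0 -80 0; -2 0 0 0 0 -89.7 0; -12 0 25 0 0 -89.7 0; -14 0 53 0 0 -89.7 0; -14 0 53 0 0 -89.7 0'; python3 - <<'E'
from plan import *
o=readout.get_obs(); print(o['joints'].round(2),Ro.from_rotvec(o['orientation']).as_matrix().round(3),rows([.6205,.15,.14],None,0))
d=snap('wrist','wrist11.png')
E
```

```text
clock: 16.92
tcp_pos: [0.6193, 0.0398, 0.125]
orientation: [3.141, -0.008, -0.003]
contact_force: [-0.2, -0.4, -0.7]
grip_width: -0.0004
[-0.1   0.51 -0.09  1.78  0.06  0.86 -0.22] [[ 1.    -0.005 -0.002]
 [-0.005 -1.    -0.   ]
 [-0.002  0.    -1.   ]] [array([   0.6, -110.2,  -15.1]), array([ 0.02,  0.12, -0.28])]
```

View pics/wrist11.png

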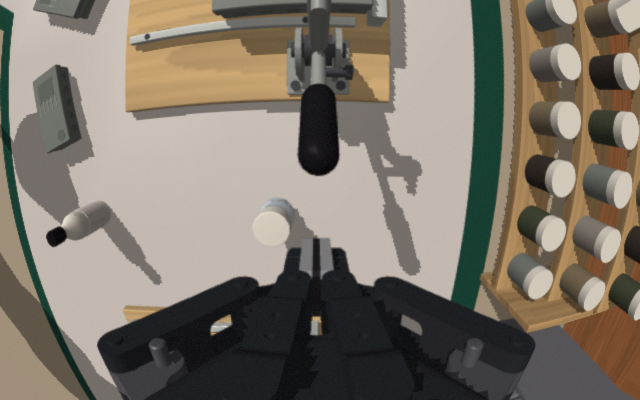

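Now it's well aligned: the grip end at (318,155) is straight ahead of the finger flats at (317,245), and the joints are mid-range. I push in stages, rising with the arc.

```bash
python3 -m handwheel '0 -10 0 0 0 0 0; 0 -20 0 0 0 0 0; 0 -26 -1 0 0 0 0; 0 -32 -2 0 0 0 0; 0 -38 -3 0 0 0 0; 0 -44 -5 0 0 0 0'; python3 - <<'E'
from plan import *
d=snap('wrist','wrist12.png')
E
```

```text
clock: 17.73
tcp_pos: [0.621, 0.0798, 0.131]
orientation: [3.136, -0.013, 0.001]
contact_force: [0.1, -8.1, 5.2]
grip_width: 0.0001
```

View pics/wrist12.png

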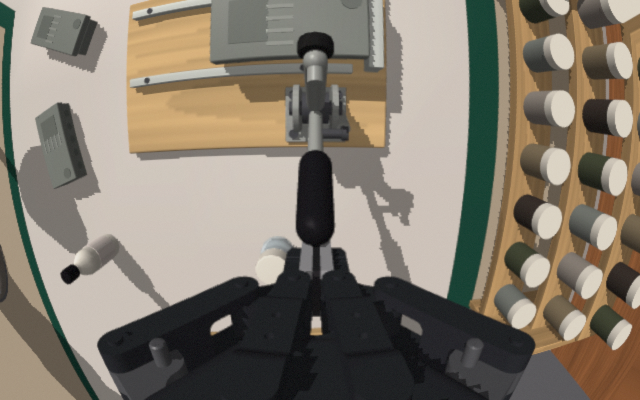

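The grip end (316,235) is bearing on the finger flats and the lever is turning (the pad is now at (316,45)). I continue.

```bash
python3 -m handwheel '0 -6 -3 0 0 0 0; 0 -12 -5 0 0 0 0; 0 -18 -7 0 0 0 0; 0 -24 -9 0 0 0 0'; python3 - <<'E'
from plan import *
d=snap('wrist','wrist13.png')
E
```

```text
clock: 18.27
tcp_pos: [0.6208, 0.1079, 0.1397]
orientation: [3.141, -0.009, 0.001]
contact_force: [0.7, -3.1, 1.7]
grip_width: 0.0001
```

View pics/wrist13.png

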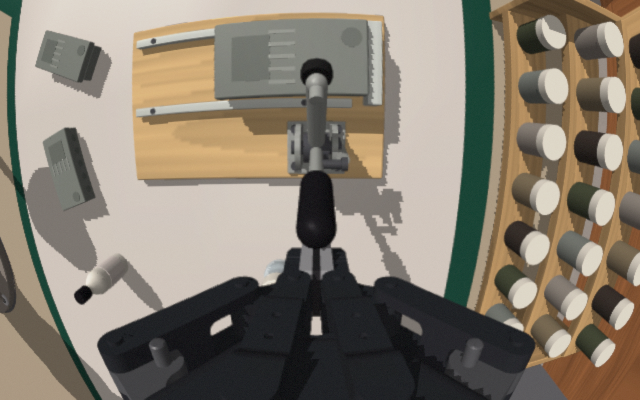

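The lever is still following smoothly with low force, and the hull is still against the stop (365,60). I continue past centre.

```bash
python3 -m handwheel '0 -7 -2 0 0 0 0; 0 -14 -4 0 0 0 0; 0 -21 -5 0 0 0 0; 0 -28 -5 0 0 0 0; 0 -34 -5 0 0 0 0; 0 -40 -5 0 0 0 0; 0 -40 -5 0 0 0 0'; python3 - <<'E'
from plan import *
d=snap('wrist','wrist14.png')
E
```

```text
clock: 19.2
tcp_pos: [0.6204, 0.1493, 0.1442]
orientation: [-3.141, 0.005, 0.0]
contact_force: [-0.3, 0.4, -0.3]
grip_width: 0.0001
```

View pics/wrist14.png

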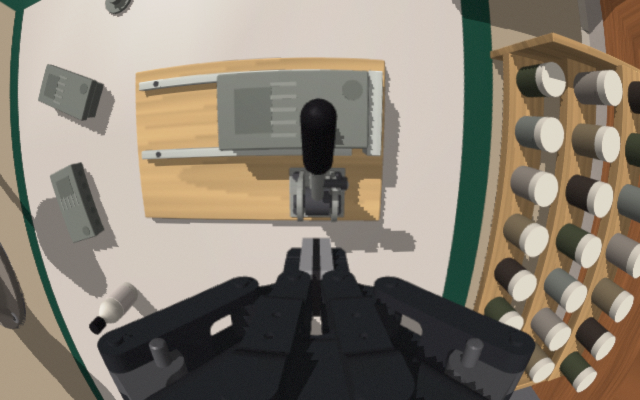

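The lever has snapped over: the handle now leans over the hull at (318,135), and the nose is against the stop at (370,110). I retreat clear and check from the other views.

```bash
python3 -m handwheel '0 30 -10 0 0 0 0; 0 70 -40 0 0 0 0; 0 100 -90 0 0 0 0; 0 130 -100 0 0 0 0; 0 170 -100 0 0 0 0; 0 200 -100 0 0 0 0; 0 200 -100 0 0 0 0; 0 200 -100 0 0 0 0'; python3 - <<'E'
from plan import *
snap('scene','scene15.png');d=snap('top','top15.png');snap('wrist','wrist15.png')
b=cv2.imread('pics/scene15.png')[150:225,320:410];a=cv2.imread('pics/top15.png')[135:235,220:320]
cv2.imwrite('pics/c15.png',np.hstack([cv2.resize(a,(400,400),interpolation=2),cv2.resize(b,(400,400),interpolation=2)]))
E
```

```text
clock: 20.25
tcp_pos: [0.6197, -0.0508, 0.2442]
orientation: [-3.141, 0.006, 0.0]
contact_force: [-0.0, 1.1, 0.4]
grip_width: -0.0
```

View pics/c15.png

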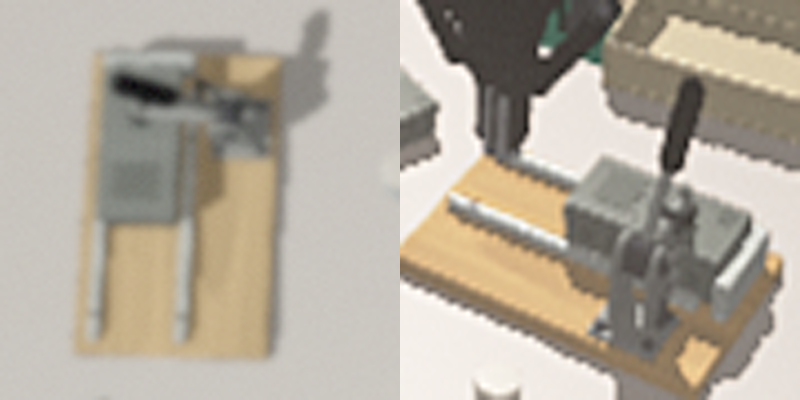

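View pics/scene15.png

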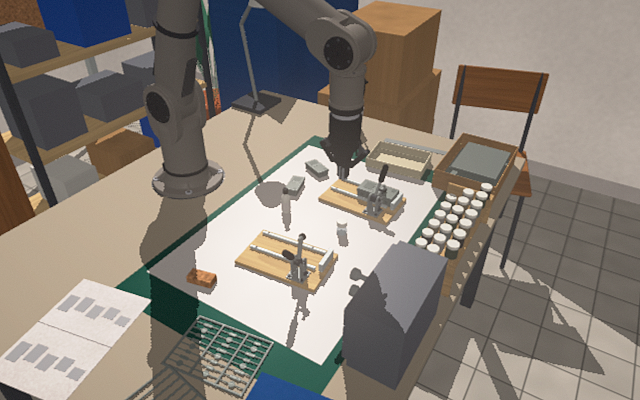

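The hull's nose is at the stop, the clamp is down, the spare clamp is open at (300,240) and the bystanders are unmoved. One numeric check, then I hand in.

```bash
python3 - <<'E'
from plan import *
d=load('top15.png')
print('tail',ray(d,220+140/4,135+222/4,.046),'tip', ray(d,220+120/4,135+80/4,.137))
w=load('top0.png'); df=cv2.absdiff(d['pixels'],w['pixels']).max(2)
for n,u,v in(('jar',321,178),('bottle',320,240),('sprocket',208,233),('cork',440,250),('sprue',485,192),('tray',178,181),('spare',390,190)): print(n,df[v-8:v+8,u-8:u+8].mean().round(1))
print(workorder.hand_in())
E
```

```text
tail [0.53908961 0.2165087  0.046     ] tip [0.62390718 0.216615   0.137     ]
jar 13.9
bottle 13.5
sprocket 13.4
cork 15.7
sprue 11.6
tray 14.0
spare 64.9
the job is handed in; nothing more can be done
None
```

The hull is home against the end stop, its clamp has snapped down with the pad on the deck, and the job is handed in. It reported no verdict. The clock was about 20 s of the 40 s allowed.

- **Hull:** I pushed it along the rails with closed fingers until it stalled at the stop, at about 8 N and with the clamp still open. In the last top view its tail is at x ≈ 0.539 m. The expected value is 0.5405 ± 0.002 m, so it is home within measurement error, and the close views show the nose at the stop.
- **Clamp:** The handle end now measures about 0.217 m in y, against 0.212 m expected with the clamp closed. I did not measure the pad force directly; the pad looks seated on the deck.
- **What went wrong on the way:** My first two attempts on the lever, with the jaw side of the fingers, failed. A sloped finger link caught the grip, and the second attempt jammed at about 30 N sideways and 33 N upward. I backed off, and the lever sprang back open with the hull still home. My first 90° turn then left joint 7 at -2.93, close to its limit of -2.96. I turned the other way and pushed with a flat finger side, which flipped the lever at under 10 N.
- **Other things on the table:** The image comparison at the six bystanders showed only a low, even difference, and they look unmoved in the last scene view. The comparison disagreed at the spare jig, probably because the arm was in front of it. The last scene view shows the spare clamp still open.
- **Robot:** It ended clear, about 0.24 m above the table, with about 1 N on the wrist.

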